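# Close the clamping press with its red-gripped board

### The arm

A 6-joint arm with a two-finger parallel gripper is mounted at the origin on the work surface. World frame = base frame: x ahead of the robot, y to its left, z up, the work surface at z = 0. Lengths are in mm, angles in rad, forces in N, time in s.
With the tool pointing down it reaches from about 375 to 825 mm from the base axis. Payload 5.5 kg.
Tool frame: the origin (TCP) lies on the mounting face of the last link; the fingertips stand 173 mm ahead of it and the grasp point (between the pads) lies 155 mm ahead of it (robot.grasp_offset is the distance from the TCP to the grasp point, in mm); z points along the fingers, y is the direction in which the jaws open and shut (so a half turn about z gives the same grasp; the last joint's range is limited). The gripper opens to 85 mm and grips with 20 to 120 N. Pads are 22 mm wide; open, the fingers measure 114 mm over their backs; the gripper's body (76 mm by 85 mm) begins 54 mm behind the grasp point. The pads swing forward as they close: fully open they stand 13 mm farther back than shut.
Start: joints at [-1.241, 0.314, -0.047, 1.21, 0, 1.571], TCP at [194.309, -567.661, 404.699] pointing down, gripper open.
Joint ranges: [-2.67, 2.67], [-0.69, 1.73], [-1.03, 1.25], [-2.08, 2.16], [-1.42, 1.45], [-3.14, 3.14]. Speed limits (rad/s): [2.39, 2.39, 3.01, 3.14, 3.14, 3.14].

### API

Orientations are given as a unit quaternion [x, y, z, w].
In Python, from rig import monitor, read_camera, finish_job, robot gives the robot as it stands.
- The arm moves only by the tool carry_out, never from a script. Its argument "increments" is a list of rows, each an object with "xyz": the shift along the world's x, y, z in mm, a list of three; "angular": the turn, a rotation vector about the world's x, y, z in rad, a list of three. A call has 1 to 8 rows; each row shifts and turns the commanded pose from where the row before left it; what a row does not reach is not made up. A row lasts 1/12 s, in which the tool goes at most 41.7 mm and 7.16 degrees, less where a joint would pass 70% of its speed; a pose out of reach is approached as far as the arm can. A call with a gripper value outside its range is refused whole. "gripper" is the opening, from 0 (shut) to 1 (fully open), set as the call begins (left out, the last holds). The fingers move at their own pace and stop on an object; "force" is the grip in N (left out, the last holds). Time passes only in rows, so rows that do not move let the fingers close. It gives the time, the measured TCP pose, the force and the opening at its end, in the units of the state.
- monitor.read_state(): the state, without advancing time (a new reading comes with each control period).
- read_camera(name): name is "side" or "top"; returns a dict with "frame" (480x640x3 uint8, blue, green, red), "range_z" (480x640 float32, mm along the optical axis (not along the pixel's ray), 0 where there is no reading), "intrinsics" (3x3 intrinsics, pixels), "xyz" and "orientation" of the camera in the world. Camera axes: x right, y down, z forward; pixel columns grow to the right and rows downward; lengths in mm; the calibration is good to about 2 mm. A picture is of the moment at which its call begins.
- finish_job(): hands the job in, once; it reports no verdict.
The state is a dict: "time_s": time; "qpos": joint angles; "joint_velocities": joint speeds; "tau": joint torques, N m; "tool_pos": TCP position; "eef_rot": TCP orientation; "contact_force": force on the tool from outside, world axes, zero at the start; "moment": the same for the moment, N m; "opening": finger opening in mm.
Only numpy, scipy, OpenCV 4.12 (cv2) and the standard library are available. Lean on these libraries where they do the work, as an engineer would, in place of code of your own. Each camera call takes 0.05 s, during which the arm holds its last target. There are 200 camera calls.

### The job

Pick up the drilled plywood board with the red grip and lower it level over both upright studs of the clamping press, so that each stud comes up through one of its holes and the board lies flat on the striped wooden blank. Set it down, do not drop it, and let go. Leave the other drilled board, the one with the blue grip, where it lies.

Things in the scene. Friction and masses are not known exactly. Their poses are not given: they have to be found in the camera images.
- caul_grip (a point): Plywood board 240 x 120 x 12 mm, 0.2 to 0.45 kg, flat on the bench, with two 36 mm round through holes centred 75 mm either side of its centre. To grasp: the fixed red grip block on its centre, 50 (x) x 24 (y) x 50 mm high. This point: centre of the block, 37 mm above the board's underside. x along the board through both holes, z up. Same when turned half round.
- press: Press fixed to the bench: dark steel base 260 x 130 x 15 mm; mid-base a striped wooden blank 100 (x) x 110 (y) mm, its top (the board's seat) 35 mm above the bench; two upright 12 mm studs at x = +75 and -75 mm, y = 0, tapered tips 72 mm above the bench. Origin: centre of the base's underside, at bench level. x from stud to stud, z up.
- other_grip (a point): Board of the same outline with a blue grip block of the same size; its two 36 mm holes are only 50 mm either side of the centre, so it does not fit. Leave it alone. This point: centre of the blue block, 37 mm above the bench; x along the board, z up.

How it is judged:
By the outcome, as a careful person would: the job done as asked, in the order asked, and still so for the second after the job is handed in, with the robot touching nothing.
It also fails if it takes over 48 s, if anything falls off the work surface, if the arm or the gripper's body presses on something with over 40 N, if the wrist force passes 120 N, or if a joint passes its speed limit or range.

## Working session

There is one attempt and no reset: what is moved stays moved. The work goes in short steps, Python scripts to look and compute and a tool call to move; the robot and the scene stay as the last step left them, time stands still between calls to the robot, and variables do not carry over. Pictures are saved under pics/ and viewed, about 8 in all and at most 12, crops included, and the job is handed in when it is done.

Besides the shell and the picture viewer there is one more tool, called after "Emit:" as name(argument=value, ...), one argument or row to a line, values as JSON. carry_out: Moves the arm, as the interface text tells. Its arguments: {"type":"object","properties":{"increments":{"type":"array","items":{"type":"object","properties":{"xyz":{"type":"array","items":{"type":"number"}},"angular":{"type":"array","items":{"type":"number"}}}}},"gripper":{"type":"number"},"force":{"type":"number"}},"required":["increments"]}

```bash
mkdir -p pics; cat > h.py <<'E'
import numpy as np, cv2
from scipy.spatial.transform import Rotation as R
from rig import monitor, read_camera, finish_job, robot
def cloud(c):
    K=np.array(c["intrinsics"]);z=c["range_z"];v,u=np.mgrid[:480,:640]
    p=np.stack([(u-K[0,2])/K[0,0]*z,(v-K[1,2])/K[1,1]*z,z],-1)
    return p@R.from_quat(c["orientation"]).as_matrix().T+np.array(c["xyz"])
def ray(c,uv,h):
    K=np.array(c["intrinsics"]);d=R.from_quat(c["orientation"]).as_matrix()@np.array([(uv[0]-K[0,2])/K[0,0],(uv[1]-K[1,2])/K[1,1],1])
    o=np.array(c["xyz"]);return o+d*(h-o[2])/d[2]
E
python3 - <<'E'
from h import *
for n in("top","side"):
    c=read_camera(n);cv2.imwrite(f"pics/{n}0.png",c["frame"]);print(n,c["xyz"],c["orientation"],c["intrinsics"])
    np.savez(f"{n}0.npz",**c)
print(monitor.read_state())
E
```

```text
top [400.01994175  10.41926765 754.47270039] [ 0.7069122  -0.7030852   0.05520915 -0.05383585] [[467.73173841   0.         318.067215  ]
 [  0.         467.73173841 237.19543918]
 [  0.           0.           1.        ]]
side [122.62248846 562.99847546 742.07790159] [-0.26397486  0.88672089 -0.36174644  0.11481656] [[572.72372261   0.         320.722245  ]
 [  0.         572.72372261 232.86008707]
 [  0.           0.           1.        ]]
{'time_s': 0.1, 'qpos': array([-1.24094856e+00,  3.14163493e-01, -4.79673663e-02,  1.21016570e+00,
       -8.17714394e-06,  1.57082843e+00]), 'joint_velocities': array([-0.00011736, -0.00206965,  0.00238908,  0.00110535,  0.0001301 ,
       -0.00106505]), 'tau': array([-3.05655622e-04, -5.40767384e+01,  3.40540087e+01,  1.11330769e-02,
        9.89541854e-05,  1.58395153e-05]), 'tool_pos': array([ 194.26081015, -567.42941462,  403.92079313]), 'eef_rot': array([ 9.86433212e-01,  1.64161370e-01, -1.27196755e-04, -7.39263183e-04]), 'contact_force': array([ 0.28918746, -0.0735075 ,  0.41311248]), 'moment': array([-0.00244476,  0.01270442, -0.03169194]), 'opening': 85.36480034410248}
```

View pics/top0.png

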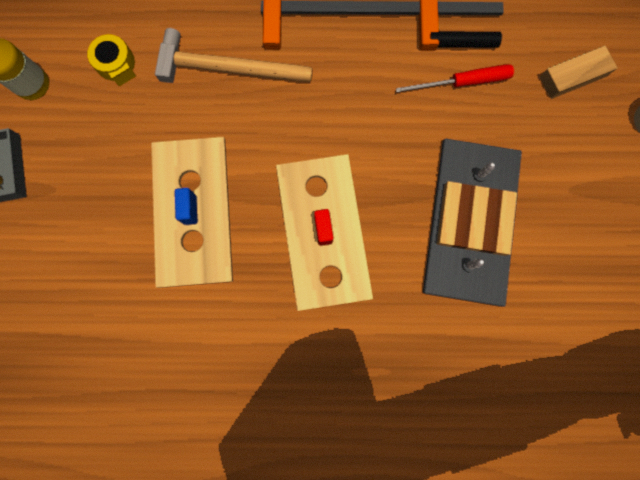

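View pics/side0.png

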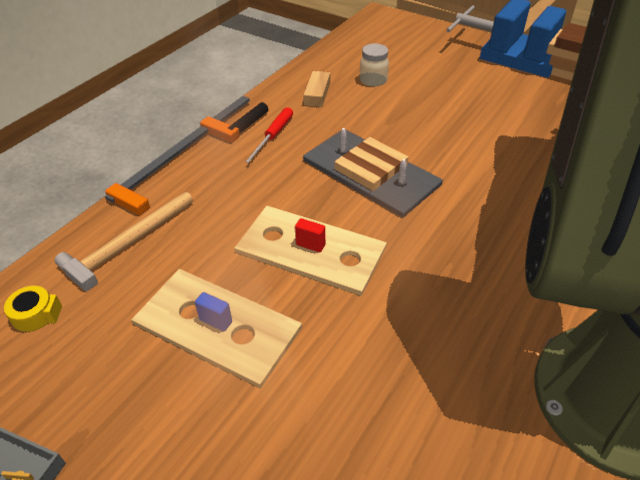

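The top view shows the red grip at about (323,227) with its holes at (316,185) and (330,276). The press studs are near (485,172) and (473,265), and the blue grip is at (185,206). The side view agrees: red grip at (310,235), stud tips at (344,130) and (403,160).

```bash
cat > m.py <<'E'
from h import *
import sys
def measure(cs):
  for n,c in cs.items():
    f=c["frame"];P=cloud(c);hsv=cv2.cvtColor(f,cv2.COLOR_BGR2HSV)
    H,S,V=[hsv[...,i].astype(int) for i in range(3)]
    ok=(c["range_z"]>0)
    X,Y,Z=P[...,0],P[...,1],P[...,2]
    area=ok&(X>300)&(X<560)&(Y>-330)&(Y<150)
    print(n,"bench z",np.median(Z[area&(Z<8)]))
    m=area&((H<6)|(H>174))&(S>170)&(V>60)&(Z>25)
    q=P[m];t=q[q[:,2]>np.percentile(q[:,2],90)-5]
    r=cv2.minAreaRect(t[:,:2].astype(np.float32))
    print(" red top z",np.median(t[:,2]),"rect",r,len(t))
    m=area&(Z>6)&(Z<19)&(S<150)&(V>110)&(np.hypot(X-t[:,0].mean(),Y-t[:,1].mean())<150)&(Y>-110)&(Y<100)
    k,l,st,ce=cv2.connectedComponentsWithStats(m.astype(np.uint8))
    b=1+np.argmax(st[1:,4]);q=P[l==b]
    print(" board z",np.median(q[:,2]),"rect",cv2.minAreaRect(q[:,:2].astype(np.float32)))
    m=(l==b).astype(np.uint8)
    cn,hi=cv2.findContours(m,cv2.RETR_CCOMP,cv2.CHAIN_APPROX_NONE)
    for a,h in zip(cn,hi[0]):
        if h[3]>=0 and cv2.contourArea(a)>80:
            w=np.array([ray(c,p[0],12)[:2] for p in a],np.float32);print("  hole",cv2.minEnclosingCircle(w),cv2.contourArea(a))
    pr=area&(Y<-130)
    q=P[pr&(Z>28)&(Z<39)&(S>60)];print(" blank z",np.median(q[:,2]),cv2.minAreaRect(q[:,:2].astype(np.float32)))
    q=P[pr&(Z>11)&(Z<19)];print(" base",np.median(q[:,2]),cv2.minAreaRect(q[:,:2].astype(np.float32)))
    m=pr&(Z>45)
    k,l,st,ce=cv2.connectedComponentsWithStats(m.astype(np.uint8))
    for i in range(1,k):
        if st[i,4]>5:
            q=P[l==i];t=q[q[:,2]>q[:,2].max()-10];print("  stud",st[i],q[:,2].max(),"mean",q.mean(0),"tip",t.mean(0))
if __name__=="__main__": measure({n:dict(np.load(f"{n}0.npz")) for n in("top","side")})
E
python3 m.py
```

```text
top bench z -0.25497487434779487
 red top z 61.354149394512774 rect ((526.2268676757812, 1.5201148986816406), (49.63633346557617, 21.943145751953125), 8.77407455444336) 457
 board z 11.755429907322878 rect ((489.0694885253906, -5.19720458984375), (162.3333740234375, 119.7479476928711), 9.096952438354492)
  hole ((452.50390625, -9.993096351623535), 20.224822998046875) 460.5
 blank z 34.740915934081954 ((530.8909912109375, -240.3463592529297), (111.77793884277344, 72.79065704345703), 81.51576232910156)
 base 14.718112613708513 ((492.6043395996094, -233.80816650390625), (130.30731201171875, 153.72244262695312), 80.88030242919922)
  stud [472 259  12   9  87] 73.6059838330525 mean [ 470.19188933 -227.76086585   62.24669523] tip [ 470.52714036 -229.09428105   68.10725822]
side bench z -0.29101392637085155
 red top z 61.24402601355354 rect ((524.4495849609375, 3.214803695678711), (47.57920837402344, 23.737689971923828), 9.126742362976074) 272
 board z 11.597306474734978 rect ((488.29437255859375, -4.614830017089844), (163.33999633789062, 124.49693298339844), 8.961901664733887)
  hole ((451.4739990234375, -7.5692620277404785), 18.449565887451172) 237.5
 blank z 34.520257619906545 ((529.8980712890625, -237.99374389648438), (114.02330780029297, 74.69422912597656), 82.325927734375)
 base 14.551322876941242 ((483.2950439453125, -230.75747680664062), (134.96755981445312, 136.5551300048828), 80.36951446533203)
  stud [399 159   7  14  77] 73.56740348851622 mean [ 470.13713982 -226.72556753   58.68429313] tip [ 470.48080517 -227.77564133   67.08465588]
```

The x limit was clipping the press and the board, so I'll widen it.

```bash
sed -i 's/(X<560)&(Y>-330)/(X<680)\&(Y>-340)/' m.py; python3 m.py
```

```text
top bench z -0.23152539055581656
 red top z 61.354149394512774 rect ((526.2268676757812, 1.5201148986816406), (49.63633346557617, 21.943145751953125), 8.77407455444336) 457
 board z 11.75605027594429 rect ((527.0487670898438, 0.8950424194335938), (239.28688049316406, 119.7196044921875), 9.125849723815918)
  hole ((452.50390625, -9.993096351623535), 20.224822998046875) 460.5
  hole ((533.068359375, 1.7674535512924194), 32.856605529785156) 721.0
  hole ((600.3842163085938, 13.099968910217285), 20.27414321899414) 414.5
 blank z 34.7623732056976 ((545.0847778320312, -242.63414001464844), (111.62367248535156, 100.99687957763672), 80.97045135498047)
 base 14.762704387860026 ((545.032470703125, -242.42221069335938), (130.69070434570312, 259.89593505859375), 80.81378936767578)
  stud [483 163  12  11  96] 74.04730986768413 mean [ 617.08537864 -252.09854754   61.24519205] tip [ 618.10457281 -252.96614531   68.73165653]
  stud [472 259  12   9  87] 73.6059838330525 mean [ 470.19188933 -227.76086585   62.24669523] tip [ 470.52714036 -229.09428105   68.10725822]
side bench z -0.26723197920227904
[... 338 characters left out ...]
451172) 237.5
  hole ((599.1478271484375, 15.189935684204102), 18.949077606201172) 212.5
  hole ((543.1199951171875, -19.2601261138916), 48.13575744628906) 889.5
 blank z 34.534755887047254 ((546.0839233398438, -240.9431915283203), (114.42548370361328, 105.11424255371094), 80.79895782470703)
 base 14.56631450394707 ((545.259765625, -240.53961181640625), (134.2358856201172, 262.71630859375), 80.96083068847656)
  stud [340 128   6  14  71] 73.71310096366017 mean [ 617.74146107 -250.56288329   59.16420174] tip [ 617.90253715 -251.63135535   68.00959527]
  stud [399 159   7  14  77] 73.56740348851622 mean [ 470.13713982 -226.72556753   58.68429313] tip [ 470.48080517 -227.77564133   67.08465588]
```

Both views agree:
- **Red grip:** (526.5, 1.5), yaw +9.1°, block top at 61 mm.
- **Press:** centre (544.8, -241.7), yaw about -9.1°, seat at 35 mm, studs 149 mm apart.

Next I move above the red grip.

Emit:
carry_out(
  increments=[
    {"xyz":[18.4,31.6,-5],"angular":[0,0,-0.0095]},
    {"xyz":[18.4,31.6,-5],"angular":[0,0,-0.0095]},
    {"xyz":[18.4,31.6,-5],"angular":[0,0,-0.0095]},
    {"xyz":[18.4,31.6,-5],"angular":[0,0,-0.0095]},
    {"xyz":[18.4,31.6,-5],"angular":[0,0,-0.0095]},
    {"xyz":[18.4,31.6,-5],"angular":[0,0,-0.0095]},
    {"xyz":[18.4,31.6,-5],"angular":[0,0,-0.0095]},
    {"xyz":[18.4,31.6,-5],"angular":[0,0,-0.0095]},
  ],
  gripper=1,
)

```text
time_s: 0.77
tool_pos: [341.8, -313.1, 364.3]
eef_rot: [0.992, 0.126, -0.0, -0.0]
contact_force: [1.2, -0.1, -0.1]
opening: 85.2
```

Emit:
carry_out(
  increments=[
    {"xyz":[18.4,31.6,-5],"angular":[0,0,-0.0095]},
    {"xyz":[18.4,31.6,-5],"angular":[0,0,-0.0095]},
    {"xyz":[18.4,31.6,-5],"angular":[0,0,-0.0095]},
    {"xyz":[18.4,31.6,-5],"angular":[0,0,-0.0095]},
    {"xyz":[18.4,31.6,-5],"angular":[0,0,-0.0095]},
    {"xyz":[18.4,31.6,-5],"angular":[0,0,-0.0095]},
    {"xyz":[18.4,31.6,-5],"angular":[0,0,-0.0095]},
    {"xyz":[18.4,31.6,-5],"angular":[0,0,-0.0095]},
  ],
)

```text
time_s: 1.43
tool_pos: [489.1, -60.2, 324.3]
eef_rot: [0.996, 0.089, -0.0, 0.0]
contact_force: [0.0, 0.1, -0.3]
opening: 85.6
```

Emit:
carry_out(
  increments=[
    {"xyz":[18.4,31.6,-5],"angular":[0,0,-0.0095]},
    {"xyz":[18.4,31.6,-5],"angular":[0,0,-0.0095]},
    {"xyz":[0,0,0],"angular":[0,0,0]},
    {"xyz":[0,0,0],"angular":[0,0,0]},
  ],
)

```text
time_s: 1.77
tool_pos: [525.8, 2.7, 313.9]
eef_rot: [0.997, 0.081, -0.001, 0.0]
contact_force: [-1.1, -0.3, 0.3]
opening: 85.6
```

```bash
python3 - <<'E'
from h import *
c=read_camera("side");cv2.imwrite("pics/side1.png",c["frame"][100:400,150:550])
s=monitor.read_state();print(s["time_s"],s["tool_pos"],s["qpos"],s["contact_force"]);M=R.from_quat(s["eef_rot"]).as_matrix();print(M,np.degrees(np.arctan2(M[1,0],M[0,0])))
E
```

```text
1.8167 [525.2107583    1.61130236 314.09005214] [ 3.20455217e-03  2.30765378e-01 -3.70400149e-01  9.71306733e-01
 -4.55671795e-04  2.98426331e+00] [-1.00913096  0.48880702  0.58994758]
[[ 9.87140576e-01  1.59845798e-01 -1.67446267e-03]
 [ 1.59845243e-01 -9.87141979e-01 -4.61040040e-04]
 [-1.72662770e-03  1.87456439e-04 -9.99998492e-01]] 9.197927520543717
```

View pics/side1.png

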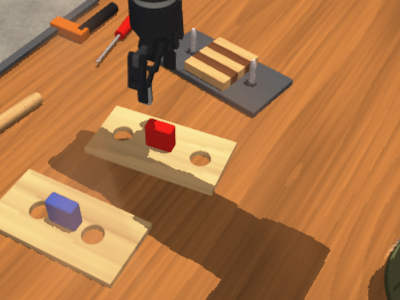

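The gripper is open above the red block (crop pixel 160,135) and aligned with it, and the board has not moved. Next I descend 121 mm, grip, then lift.

Emit:
carry_out(
  increments=[
    {"xyz":[1,0,-22]},
    {"xyz":[0,0,-22]},
    {"xyz":[0,0,-20]},
    {"xyz":[0,0,-18]},
    {"xyz":[0,0,-16]},
    {"xyz":[0,0,-13]},
    {"xyz":[0,0,-10]},
    {"xyz":[0,0,0]},
  ],
)

```text
invalid input
```

Emit:
carry_out(
  increments=[
    {"xyz":[0,0,0]},
    {"xyz":[0,0,0]},
    {"xyz":[0,0,0]},
    {"xyz":[0,0,0]},
    {"xyz":[0,0,0]},
    {"xyz":[0,0,0]},
    {"xyz":[0,0,0]},
    {"xyz":[0,0,0]},
  ],
  gripper=0,
  force=70,
)

```text
invalid input
```

Emit:
carry_out(
  increments=[
    {"xyz":[1,0,-22],"angular":[0,0,0]},
    {"xyz":[0,0,-22],"angular":[0,0,0]},
    {"xyz":[0,0,-20],"angular":[0,0,0]},
    {"xyz":[0,0,-18],"angular":[0,0,0]},
    {"xyz":[0,0,-16],"angular":[0,0,0]},
    {"xyz":[0,0,-13],"angular":[0,0,0]},
    {"xyz":[0,0,-10],"angular":[0,0,0]},
    {"xyz":[0,0,0],"angular":[0,0,0]},
  ],
)

```text
time_s: 2.48
tool_pos: [524.9, -0.0, 192.0]
eef_rot: [0.997, 0.078, -0.002, -0.0]
contact_force: [-0.0, -0.3, -0.2]
opening: 85.2
```

Emit:
carry_out(
  increments=[
    {"xyz":[0,0,0],"angular":[0,0,0]},
    {"xyz":[0,0,0],"angular":[0,0,0]},
    {"xyz":[0,0,0],"angular":[0,0,0]},
    {"xyz":[0,0,0],"angular":[0,0,0]},
    {"xyz":[0,0,0],"angular":[0,0,0]},
    {"xyz":[0,0,0],"angular":[0,0,0]},
    {"xyz":[0,0,0],"angular":[0,0,0]},
    {"xyz":[0,0,0],"angular":[0,0,0]},
  ],
  gripper=0,
  force=70,
)

```text
time_s: 3.15
tool_pos: [527.0, 1.2, 194.5]
eef_rot: [0.997, 0.079, 0.001, 0.0]
contact_force: [0.0, -0.3, 6.5]
opening: 23.1
```

The opening of 23 mm matches the 24 mm block. Lifting.

Emit:
carry_out(
  increments=[
    {"xyz":[0,0,5],"angular":[0,0,0]},
    {"xyz":[0,0,10],"angular":[0,0,0]},
    {"xyz":[0,0,17],"angular":[0,0,0]},
    {"xyz":[0,0,20],"angular":[0,0,0]},
    {"xyz":[0,0,20],"angular":[0,0,0]},
    {"xyz":[0,0,18],"angular":[0,0,0]},
    {"xyz":[0,0,10],"angular":[0,0,0]},
    {"xyz":[0,0,0],"angular":[0,0,0]},
  ],
)

```text
time_s: 3.82
tool_pos: [527.5, 1.2, 296.3]
eef_rot: [0.997, 0.079, 0.002, 0.0]
contact_force: [0.6, 0.1, -2.3]
opening: 23.4
```

```bash
python3 - <<'E'
from h import *
c=read_camera("side");cv2.imwrite("pics/side2.png",c["frame"][60:400,150:550])
s=monitor.read_state();print(s["time_s"],s["tool_pos"],s["opening"],s["contact_force"],s["moment"])
E
```

```text
3.8667 [526.94522077   1.186846   294.73189518] 23.038738429318485 [ 0.11781573  0.28328379 -2.8255685 ] [-0.00543648  0.02027886 -0.03302658]
```

View pics/side2.png

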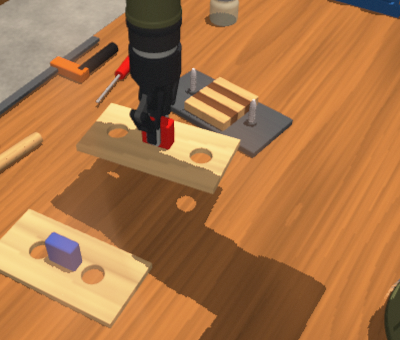

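The board is up and level, held by the red block (crop pixel 160,130). Now I carry it above the press: +18, -243 mm and -0.318 rad.

Emit:
carry_out(
  increments=[
    {"xyz":[1,-10,0],"angular":[0,0,-0.01]},
    {"xyz":[1,-18,0],"angular":[0,0,-0.025]},
    {"xyz":[2,-25,0],"angular":[0,0,-0.035]},
    {"xyz":[2,-25,0],"angular":[0,0,-0.035]},
    {"xyz":[2,-25,0],"angular":[0,0,-0.035]},
    {"xyz":[2,-25,0],"angular":[0,0,-0.035]},
    {"xyz":[2,-25,0],"angular":[0,0,-0.035]},
    {"xyz":[2,-25,0],"angular":[0,0,-0.035]},
  ],
)

```text
time_s: 4.53
tool_pos: [539.6, -178.6, 291.9]
eef_rot: [0.999, -0.044, -0.001, -0.0]
contact_force: [-0.6, -0.2, -3.6]
opening: 23.5
```

Emit:
carry_out(
  increments=[
    {"xyz":[2,-25,0],"angular":[0,0,-0.035]},
    {"xyz":[1,-20,0],"angular":[0,0,-0.025]},
    {"xyz":[1,-13,0],"angular":[0,0,-0.01]},
    {"xyz":[0,-7,0],"angular":[0,0,-0.003]},
    {"xyz":[0,0,0],"angular":[0,0,0]},
    {"xyz":[0,0,0],"angular":[0,0,0]},
    {"xyz":[0,0,0],"angular":[0,0,0]},
  ],
)

```text
time_s: 5.12
tool_pos: [544.3, -240.9, 293.3]
eef_rot: [0.997, -0.079, -0.0, -0.0]
contact_force: [-0.3, 0.7, -2.0]
opening: 23.6
```

```bash
cat > b.py <<'E'
from h import *
import sys
for n in("top","side"):
    c=read_camera(n);cv2.imwrite(f"pics/{n}{sys.argv[1]}.png",c["frame"]);P=cloud(c);X,Y,Z=P[...,0],P[...,1],P[...,2]
    lo,hi=float(sys.argv[2]),float(sys.argv[3])
    m=((X>380)&(X<710)&(Y>-360)&(Y<-100)&(Z>lo)&(Z<hi)).astype(np.uint8)
    k,l,st,ce=cv2.connectedComponentsWithStats(m);b=1+np.argmax(st[1:,4]);q=P[l==b]
    A=np.c_[q[:,:2]-q[:,:2].mean(0),np.ones(len(q))];print(n,"board top z, slopes",np.linalg.lstsq(A,q[:,2],rcond=None)[0],cv2.minAreaRect(q[:,:2].astype(np.float32)))
    cn,h=cv2.findContours((l==b).astype(np.uint8),cv2.RETR_CCOMP,cv2.CHAIN_APPROX_NONE);z=np.median(q[:,2])
    for a,g in zip(cn,h[0]):
        if g[3]>=0 and cv2.contourArea(a)>80: print("  hole",cv2.minEnclosingCircle(np.array([ray(c,p[0],z)[:2] for p in a],np.float32)))
s=monitor.read_state();M=R.from_quat(s["eef_rot"]).as_matrix();print(s["time_s"],s["tool_pos"],np.degrees(np.arctan2(M[1,0],M[0,0])),M[:2,2],s["opening"],s["contact_force"])
E
python3 b.py 3 103 122
```

```text
top board top z, slopes [-1.85731791e-03 -1.08895201e-03  1.10485138e+02] ((544.288330078125, -240.0008544921875), (121.15499114990234, 241.325927734375), 81.15766906738281)
  hole ((469.60528564453125, -226.97018432617188), 18.63045883178711)
  hole ((616.89453125, -250.6629180908203), 18.47054672241211)
side board top z, slopes [-6.26763356e-04 -7.33303318e-03  1.10237896e+02] ((544.2867431640625, -238.57794189453125), (127.44113159179688, 242.84332275390625), 81.27604675292969)
  hole ((467.63653564453125, -222.92010498046875), 18.146953582763672)
  hole ((615.6541748046875, -245.65591430664062), 18.54189682006836)
5.2167 [ 544.49164564 -240.80729313  293.64948037] -9.035212782351786 [-0.00027874  0.00040367] 23.034503404171723 [ 0.27502002 -0.30082897 -1.97239757]
```

View pics/top3.png

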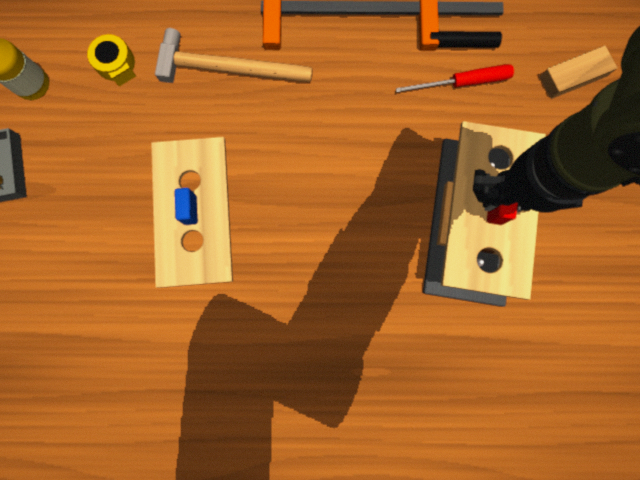

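Both studs show inside the holes, which are at (500,158) and (489,260). Comparing against the studs in the same camera, the correction is about (+1, -2). I'll descend 56 mm, then creep to contact.

Emit:
carry_out(
  increments=[
    {"xyz":[1,-2,-3],"angular":[0,0,0]},
    {"xyz":[0,0,-7],"angular":[0,0,0]},
    {"xyz":[0,0,-10],"angular":[0,0,0]},
    {"xyz":[0,0,-11],"angular":[0,0,0]},
    {"xyz":[0,0,-10],"angular":[0,0,0]},
    {"xyz":[0,0,-9],"angular":[0,0,0]},
    {"xyz":[0,0,-6],"angular":[0,0,0]},
    {"xyz":[0,0,0],"angular":[0,0,0]},
  ],
)

```text
time_s: 5.88
tool_pos: [544.7, -243.5, 235.5]
eef_rot: [0.997, -0.08, -0.002, -0.001]
contact_force: [-1.1, -0.9, -2.6]
opening: 23.2
```

```bash
python3 b.py 4 46 64
```

```text
top board top z, slopes [-3.90267922e-03  4.19047061e-04  5.27666383e+01] ((543.9918823242188, -242.97012329101562), (121.83492279052734, 240.6078338623047), 80.88016510009766)
  hole ((469.71588134765625, -230.02099609375), 18.826141357421875)
side board top z, slopes [-1.41278391e-03 -7.49642194e-03  5.33820308e+01] ((544.7880859375, -242.33535766601562), (125.94686889648438, 245.0093994140625), 80.7807846069336)
  hole ((468.47918701171875, -225.6426544189453), 18.130590438842773)
5.9833 [ 545.42995236 -243.87738881  237.35210239] -9.128092225883398 [-0.00059936  0.00025107] 22.911926608191852 [-0.70537676 -0.25446675 -1.44205442]
```

Emit:
carry_out(
  increments=[
    {"xyz":[0,0,-2],"angular":[0,0,0]},
    {"xyz":[0,0,-1.5],"angular":[0,0,0]},
    {"xyz":[0,0,-1],"angular":[0,0,0]},
    {"xyz":[0,0,-0.5],"angular":[0,0,0]},
    {"xyz":[0,0,0],"angular":[0,0,0]},
    {"xyz":[0,0,0],"angular":[0,0,0]},
  ],
)

```text
time_s: 6.48
tool_pos: [545.5, -243.9, 232.8]
eef_rot: [0.997, -0.08, 0.0, 0.0]
contact_force: [0.0, 0.7, -2.7]
opening: 23.1
```

Emit:
carry_out(
  increments=[
    {"xyz":[0,0,-0.5],"angular":[0,0,0]},
    {"xyz":[0,0,-0.5],"angular":[0,0,0]},
    {"xyz":[0,0,-0.5],"angular":[0,0,0]},
    {"xyz":[0,0,0],"angular":[0,0,0]},
    {"xyz":[0,0,0],"angular":[0,0,0]},
  ],
)

```text
time_s: 6.9
tool_pos: [545.5, -243.8, 231.1]
eef_rot: [0.997, -0.08, -0.0, -0.0]
contact_force: [-0.1, 0.2, -1.4]
opening: 23.1
```

Emit:
carry_out(
  increments=[
    {"xyz":[0,0,-0.5],"angular":[0,0,0]},
    {"xyz":[0,0,-0.5],"angular":[0,0,0]},
    {"xyz":[0,0,0],"angular":[0,0,0]},
    {"xyz":[0,0,0],"angular":[0,0,0]},
  ],
)

```text
time_s: 7.23
tool_pos: [545.5, -243.9, 230.1]
eef_rot: [0.997, -0.08, -0.0, -0.0]
contact_force: [-0.5, -0.3, -3.1]
opening: 23.5
```

Emit:
carry_out(
  increments=[
    {"xyz":[0,0,-0.5],"angular":[0,0,0]},
    {"xyz":[0,0,-0.4],"angular":[0,0,0]},
    {"xyz":[0,0,0],"angular":[0,0,0]},
    {"xyz":[0,0,0],"angular":[0,0,0]},
  ],
)

```text
time_s: 7.57
tool_pos: [545.5, -243.9, 229.5]
eef_rot: [0.997, -0.08, 0.0, 0.0]
contact_force: [-1.0, 0.7, 1.6]
opening: 22.9
```

Emit:
carry_out(
  increments=[
    {"xyz":[0,0,-0.4],"angular":[0,0,0]},
    {"xyz":[0,0,0],"angular":[0,0,0]},
    {"xyz":[0,0,0],"angular":[0,0,0]},
  ],
)

```text
time_s: 7.82
tool_pos: [545.5, -243.8, 229.6]
eef_rot: [0.997, -0.08, 0.0, 0.0]
contact_force: [-2.7, 0.7, 6.0]
opening: 23.1
```

```bash
python3 b.py 5 40 56
```

```text
top board top z, slopes [-6.28090089e-05 -1.62238320e-03  4.66914184e+01] ((545.780029296875, -243.18453979492188), (121.35633087158203, 241.27671813964844), 81.08709716796875)
  hole ((471.2378234863281, -229.68414306640625), 19.42673683166504)
side board top z, slopes [ 1.01265123e-03 -6.86361575e-03  4.64297548e+01] ((545.5425415039062, -242.52969360351562), (126.41311645507812, 244.49169921875), 81.39702606201172)
  hole ((469.22076416015625, -226.2220458984375), 19.431312561035156)
  hole ((624.3834228515625, -262.7008056640625), 29.98508071899414)
7.9167 [ 545.5032892  -243.84946373  229.5425832 ] -9.121328197623274 [ 0.00033889 -0.00017395] 23.368142751323546 [-3.5260972   1.11309351  5.40292026]
```

View pics/side5.png

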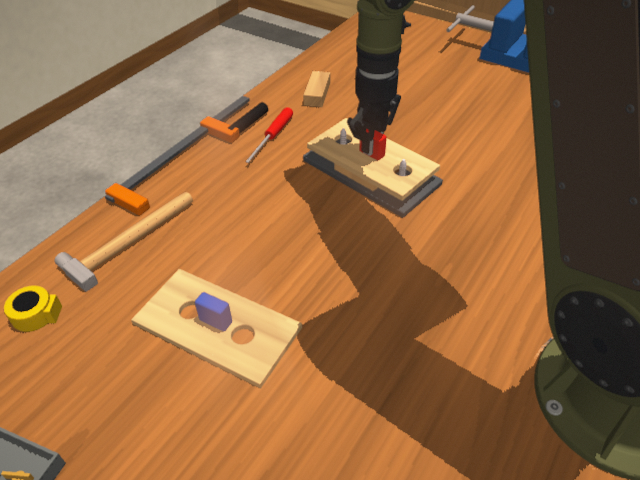

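The board is seated: its top reads 46.6 mm (47 expected), it is level, and it carries 6 to 8 N. Both studs stand through the holes at (343,138) and (403,167). Letting go, then retreating.

Emit:
carry_out(
  increments=[
    {"xyz":[0,0,0],"angular":[0,0,0]},
    {"xyz":[0,0,0],"angular":[0,0,0]},
    {"xyz":[0,0,0],"angular":[0,0,0]},
    {"xyz":[0,0,0],"angular":[0,0,0]},
    {"xyz":[0,0,0],"angular":[0,0,0]},
    {"xyz":[0,0,0],"angular":[0,0,0]},
    {"xyz":[0,0,0],"angular":[0,0,0]},
    {"xyz":[0,0,0],"angular":[0,0,0]},
  ],
  gripper=1,
)

```text
time_s: 8.58
tool_pos: [545.5, -243.9, 228.9]
eef_rot: [0.997, -0.08, -0.0, -0.0]
contact_force: [0.2, 0.0, 0.1]
opening: 85.3
```

Emit:
carry_out(
  increments=[
    {"xyz":[0,0,5],"angular":[0,0,0]},
    {"xyz":[0,0,10],"angular":[0,0,0]},
    {"xyz":[0,0,20],"angular":[0,0,0]},
    {"xyz":[0,0,25],"angular":[0,0,0]},
    {"xyz":[0,0,25],"angular":[0,0,0]},
    {"xyz":[0,0,25],"angular":[0,0,0]},
    {"xyz":[0,0,15],"angular":[0,0,0]},
    {"xyz":[0,0,0],"angular":[0,0,0]},
  ],
)

```text
time_s: 9.25
tool_pos: [546.8, -244.4, 359.1]
eef_rot: [0.997, -0.08, 0.004, 0.001]
contact_force: [0.1, -1.1, 1.2]
opening: 85.3
```

```bash
python3 b.py 6 40 56
```

```text
top board top z, slopes [ 3.35829925e-04 -1.70216665e-03  4.67539862e+01] ((545.4031982421875, -243.56466674804688), (121.50895690917969, 240.60084533691406), 80.87667083740234)
  hole ((470.7919616699219, -230.28961181640625), 18.892669677734375)
  hole ((552.787353515625, -254.08349609375), 35.30278778076172)
side board top z, slopes [ 7.92149399e-04 -5.70483453e-03  4.64677355e+01] ((544.94140625, -243.2833251953125), (128.29888916015625, 243.13037109375), 80.62721252441406)
  hole ((475.76019287109375, -236.94932556152344), 28.258148193359375)
9.35 [ 545.70574815 -243.95116964  355.01371422] -9.121321298169683 [ 0.00190341 -0.0008405 ] 85.78339131800955 [ 0.13525576 -0.33029452 -0.11304452]
```

View pics/side6.png

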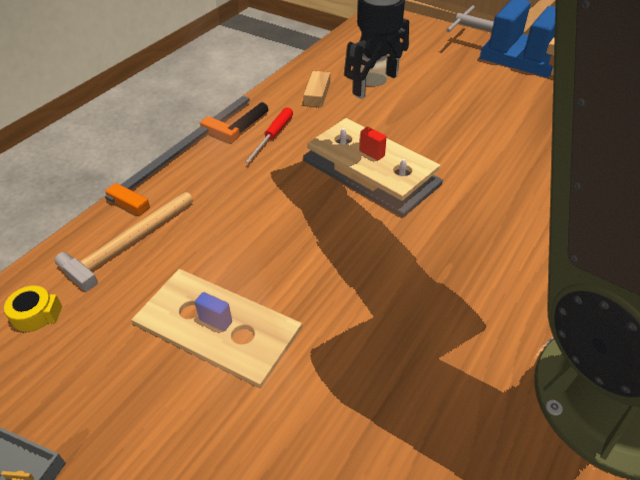

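The board lies flat with both studs through its holes, at (343,136) and (403,168). The gripper is clear and the blue board has not moved. Handing in.

```bash
python3 -c "
from rig import finish_job
print(finish_job())"
```

```text
the job is handed in; nothing more can be done
None
```

I gripped the red-grip board by its block and carried it to the press. I then lowered it level over both studs until light contact (about 6 N), released it and retreated upward. The job was handed in at about 9.4 s.

- **Final position:** the board's top measured 46.5–46.8 mm in both views (47 expected) and was level within the depth noise. It was centred about 1–2 mm from the press centre, and both studs are visible through the holes.
- **Gripper and blue board:** the gripper is open and clear of the board, and the blue-grip board looks unmoved in the pictures.
- **Disagreements:** the side and top views differed by 1–4 mm in y when locating the holes. I used the top view compared with itself, which was well within the 12 mm stud clearance. After release, the hole detector merged holes with the grip or the studs in places, so I confirmed the final fit by eye.
- **Refused calls:** two calls were rejected because rows lacked "angular", and nothing moved.

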